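# Slide the tray of tins into the organiser up to its hidden stop

### The arm

A 7-joint arm with a two-finger parallel gripper is mounted at the origin on the work surface. World frame = base frame: x ahead of the robot, y to its left, z up, the work surface at z = 0. Lengths are in mm, angles in rad, forces in N, time in s.
With the tool pointing down it reaches from about 400 to 875 mm from the base axis. Payload 4.4 kg.
Tool frame: the origin (TCP) lies at the very end of the fingers, on their centre line; the grasp point (between the pads) lies 19 mm behind it; z points along the fingers, y is the direction in which the jaws open and shut (so a half turn about z gives the same grasp; the last joint's range is limited). The gripper opens to 85 mm and grips with 20 to 120 N. Pads are 22 mm wide; open, the fingers measure 114 mm over their backs; the gripper's body (76 mm by 85 mm) begins 54 mm behind the grasp point. The pads swing forward as they close: fully open they stand 13 mm farther back than shut.
Start: joints at [1.241, 0.628, 0.038, 1.517, -0.027, 0.996, -0.02], TCP at [169.516, -627.521, 231.313] pointing down, gripper open.
Joint ranges: [-3.06, 3.06], [-0.37, 2.12], [-1.25, 1.32], [0.18, 2.47], [-1.1, 4.24], [0.23, 1.98], [-2.94, 2.94]. Speed limits (rad/s): [2.57, 2.57, 3.14, 3.14, 3.14, 3.14, 3.14].

### API

Orientations are given as [roll, pitch, yaw] about the fixed x, y, z axes, in that order (R = Rz(yaw) Ry(pitch) Rx(roll)).
In Python, from cell import read_state, get_image, calibration, finish_job gives the robot as it stands. The module is installed in compiled form; this text tells all that it offers.
- The arm moves only by the tool apply_moves, never from a script. Its argument "increments" is a list of rows, each an object of numbers: "tx", "ty", "tz": the shift along the world's x, y, z in m; "rx", "ry", "rz": the turn, a rotation vector about the world's x, y, z in units of 5 degrees (1.0 is 5 degrees); "claw": the finger opening in m, from 0 to 0.0854. In form: [{"tx": .., "ty": .., "tz": .., "rx": .., "ry": .., "rz": .., "claw": ..}, ...]. A call has 1 to 12 rows; each row is the pose to reach, as a shift and turn from the pose commanded when the call began; what a row does not reach only later rows make up. A row lasts 1/10 s, in which the tool goes at most 50 mm and 8.59 degrees, less where a joint would pass 70% of its speed; a pose out of reach is approached as far as the arm can. A call with a gripper value outside its range is refused whole. The fingers move at their own pace and stop on an object; the grip force is fixed at half the most. Time passes only in rows, so rows that repeat a pose let the fingers close. It gives the time, the measured TCP pose, the force and the opening at its end, in the units of the state.
- read_state(): the state, without advancing time (a new reading comes with each control period).
- get_image(name): name is "scene" or "top"; returns the picture (480x640x3 uint8, red, green, blue); there is no depth.
- calibration(name): a dict with "camera_matrix" (3x3 intrinsics, pixels), "distortion" ([k1, k2, p1, p2, k3] as OpenCV has them; the pictures are not rectified), "origin" and "attitude" of the camera in the world. Camera axes: x right, y up, looking along -z (the intrinsics and any distortion apply to the point x, -y, -z); pixel columns grow to the right and rows downward; lengths in mm; the calibration is good to about 2 mm. A picture is of the moment at which its call begins. calibration takes no time and is no camera call.
- finish_job(): hands the job in, once; it reports no verdict.
The state is a dict: "clock": time; "qpos": joint angles; "qd": joint speeds; "tau": joint torques, N m; "eef_pos": TCP position; "tool_rot": TCP orientation; "force": force on the tool from outside, world axes, zero at the start; "torque": the same for the moment, N m; "width": finger opening in mm.
Only numpy, scipy, OpenCV 4.12 (cv2) and the standard library are available. Lean on these libraries where they do the work, as an engineer would, in place of code of your own. Each camera call takes 0.05 s, during which the arm holds its last target. There are 200 camera calls.

### The job

Slide the tray with its four tins along the worktop into the low open bay of the white organiser, leading with its low end, until you feel it press on the sprung stop inside; the stop can be set anywhere along its track and cannot be seen. Press it gently, without forcing the stop, and leave the tray resting against it. Keep the tray on the worktop, the tins standing in it, and the other things on the counter where they are.

Things in the scene. Friction and masses are not known exactly. Their poses are not given: they have to be found in the camera images.
- tray: Bare aluminium tray, 150 mm long (own x), 120 mm wide over its side flanges (own y), on the worktop. Origin: centre of the underside; +x points to its low leading end. Floor 4 mm thick, rims 28 mm high; the flanges, 24 to 28 mm up, reach out to y = +-60 mm. About 0.7 kg loaded (varies); takes about 1 to 4 N to push along.
- tray_nose (a point): Middle of the tray's low leading end at underside height, 75 mm from the tray's origin along its +x; same axes as the tray.
- tray_rear (a point): Foot of the tall rear push wall of the tray (120 mm wide, 44 mm high, 5 mm thick), middle of its outer face: 75 mm from the tray's origin along its -x; same axes as the tray.
- organiser: Slim white plastic organiser fixed on the worktop, 190 mm deep (own x), 150 mm wide, 175 mm high. Origin: centre of its underside; its front looks to its own -x. Below is the open bay, 80 mm high inside, without a floor of its own; above it a closed tilt-out bin with its front level with the mouth, so a hand pushing near the mouth must lean back (finger lip 164 mm up stands out 8 mm).
- bay_mouth (a point): Middle of the bay's mouth at worktop height, in the organiser's front plane; +x points straight in, y across. Bay 126 mm wide; the tray's flanges run under side lips (36 to 42 mm up, 55 mm from the middle). Flared guides 42 mm high reach 22 mm out before the mouth, opening to 68 mm either side of the middle.
- back_panel: Back panel of the bay, origin at its foot, 187 mm in from the mouth, axes as the organiser. Carries the hidden stop: an 80 mm wide rubber-faced buffer set anywhere from 111 to 140 mm in from the mouth (not reported), so the tray ends sticking out 10 to 39 mm. Sprung: 0.4 N at first touch, 1.4 N more per mm, solid after 10 mm; press with 5 to 12 N, never over 25 N.
- tin1: One of four alike plain steel tins, 43 mm across, 52 mm tall, standing loose on the tray floor (4 mm above the worktop). Origin: centre of its underside; z is its own axis. About 0.1 kg.
- tin2: One of four alike plain steel tins, 43 mm across, 52 mm tall, standing loose on the tray floor (4 mm above the worktop). Origin: centre of its underside; z is its own axis. About 0.1 kg.
- tin3: One of four alike plain steel tins, 43 mm across, 52 mm tall, standing loose on the tray floor (4 mm above the worktop). Origin: centre of its underside; z is its own axis. About 0.1 kg.
- tin4: One of four alike plain steel tins, 43 mm across, 52 mm tall, standing loose on the tray floor (4 mm above the worktop). Origin: centre of its underside; z is its own axis. About 0.1 kg.
- jar: Squat green glass jar with steel lid, 72 mm across, 130 mm tall. Bystander, not to be moved. Origin: centre of its underside.
- mug: Blue ceramic mug, 82 mm across, 92 mm tall. Bystander, not to be moved. Origin: centre of its underside.
- mill: Dark wooden pepper mill, 56 mm across, 150 mm tall. Bystander, not to be moved. Origin: centre of its underside.
- spoon_rest: Shallow white ceramic dish (spoon rest), 90 mm across, 20 mm tall. Bystander, not to be moved. Origin: centre of its underside.
- spatula: Grey spatula lying flat, 260 mm long. Bystander, not to be moved. Origin: on its underside, handle to its own -x.
There are look-alikes about, which are no part of the job. Several things look just like the tray: the one meant starts farthest from the robot's base.

How it is judged (in metres and radians):
On the way, in this order (a step that is already met when the one before it is completed fails the run):
1. the tray's leading end is well inside the bay, straight, on the worktop (x of tray_nose in the frame of bay_mouth above 0.03 m and angle between the x axis of tray and the x axis of bay_mouth, either way round below 0.08 rad and y of tray_nose in the frame of bay_mouth between -0.008 and 0.008 m), for 0.1 s.
2. the tray presses on the stop with at least 2.5 N (contact force between tray and back_panel above 2.5 N), for 0.15 s.
At the end, for the whole second after the job is handed in: The tray lies flat in the bay, straight within 0.07 rad, at rest with its leading end at least 106 mm in and touching the stop (more than 0.3 N), and all four tins stand upright (within 0.15 rad) on its floor (contact force between tray and back_panel above 0.3 N and x of tray_nose in the frame of bay_mouth above 0.106 m and angle between the x axis of tray and the x axis of bay_mouth, either way round below 0.07 rad and height (world z) of tray below 0.006 m and linear speed of tray below 0.01 m/s and angle between each of tin1, tin2, tin3, tin4's own z axis and vertical below 0.15 rad and distance between each of tin1, tin2, tin3, tin4 and tray below 0.064 m and z of each of tin1, tin2, tin3, tin4 in the frame of tray below 0.01 m).
It fails at once if the stop is pressed harder than 25 N (contact force between tray and back_panel above 25 N).
It fails at once if the tray is lifted more than 20 mm off the worktop (height (world z) of tray above 0.02 m).
It fails at once if a tin tips over (angle between any of tin1, tin2, tin3, tin4's own z axis and vertical above 0.6 rad).
It fails at once if a bystander is moved more than 25 mm (distance of any of jar, mug, mill, spoon_rest, spatula from where it was at the start of the episode above 0.025 m).
It also fails if it takes over 72 s, if anything falls off the work surface, if the arm or the gripper's body presses on something with over 40 N, if the wrist force passes 120 N, or if a joint passes its speed limit or range.

## Working session

There is one attempt and no reset: what is moved stays moved. The work goes in short steps, Python scripts to look and compute and a tool call to move; the robot and the scene stay as the last step left them, time stands still between calls to the robot, and variables do not carry over. Pictures are saved under pics/ and viewed, about 8 in all and at most 12, crops included, and the job is handed in when it is done.

Besides the shell and the picture viewer there is one more tool, called after "Call:" as name([rows], argument=value, ...), one row to a line, values as JSON. apply_moves: Moves the arm, as the interface text tells. Its arguments: {"type":"object","properties":{"increments":{"type":"array"}},"required":["increments"]}

```bash
mkdir -p pics; python3 - <<'E'
from cell import *
import cv2
for n in("scene","top"):
    c=calibration(n);print(n,c)
    cv2.imwrite(f"pics/{n}0.png",get_image(n)[:,:,::-1])
print(read_state())
E
```

```text
scene {'camera_matrix': array([[508.25584628,   0.        , 320.42165258],
       [  0.        , 508.25584628, 240.88353703],
       [  0.        ,   0.        ,   1.        ]]), 'distortion': array([-0.01485719,  0.        ,  0.        ,  0.        ,  0.        ]), 'origin': array([1264.68960485, -537.41026709,  891.69450195]), 'attitude': array([ 0.85268102, -0.01500402,  0.94663605])}
top {'camera_matrix': array([[513.63655079,   0.        , 311.28543548],
       [  0.        , 513.63655079, 230.83660305],
       [  0.        ,   0.        ,   1.        ]]), 'distortion': array([-0.00376684,  0.        ,  0.        ,  0.        ,  0.        ]), 'origin': array([ 339.99754478,   43.19889206, 1118.20723732]), 'attitude': array([ 0.13768202,  0.00246959, -1.54589635])}
{'clock': 0.1, 'qpos': array([ 1.24120989,  0.62924445,  0.0384267 ,  1.51825715, -0.02698773,
        0.99632509, -0.020034  ]), 'qd': array([-8.15278462e-05, -2.92444834e-03,  2.47653075e-04, -2.94054853e-03,
        1.85452412e-03, -4.81318857e-04,  7.12366605e-04]), 'tau': array([ 3.07785667e-03, -5.64536619e+01,  1.23027351e+00, -1.93975478e+01,
        1.11061989e-02,  5.40168781e-03, -1.93510147e-05]), 'eef_pos': array([ 169.36941927, -626.96353973,  230.49015394]), 'tool_rot': array([-3.13987610e+00,  1.65407393e-05,  2.63773981e-01]), 'force': array([ 0.32138792, -0.5316802 ,  0.322317  ]), 'torque': array([ 0.00759323,  0.05069821, -0.04468347]), 'width': 85.33987130449009}
```

View pics/scene0.png

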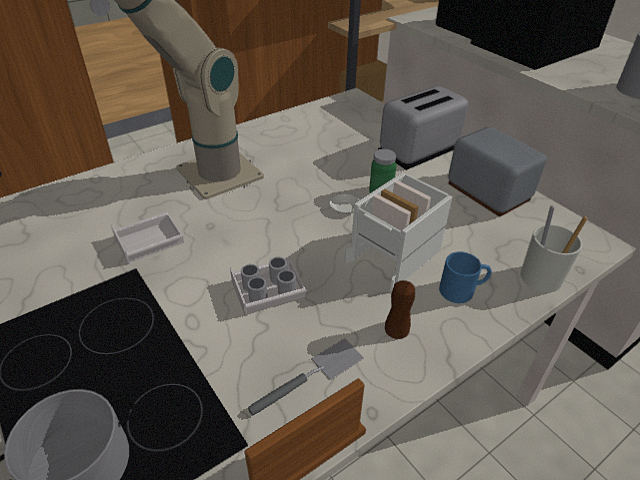

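View pics/top0.png

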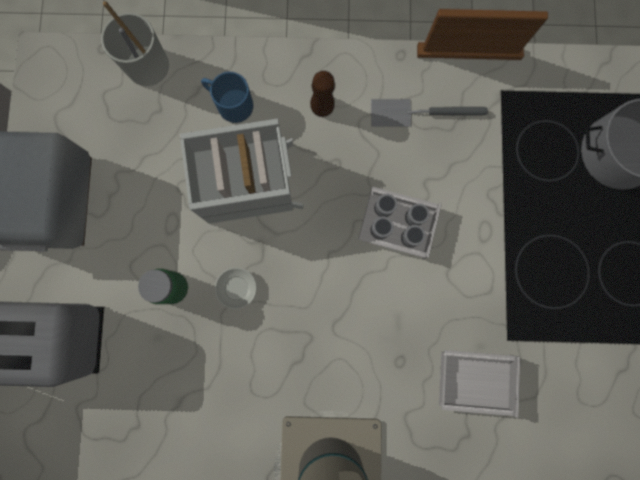

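The top view shows the loaded tray near (400,222) and the organiser near (236,168), with its mouth facing image right (world -y). I'll zoom in on both.

```bash
cat > h.py <<'E'
import numpy as np, cv2
from cell import *
from scipy.spatial.transform import Rotation as R
def ray(n,px):
    c=calibration(n)
    u=cv2.undistortPoints(np.array(px,float).reshape(-1,1,2),c["camera_matrix"],c["distortion"])[:,0]
    d=np.c_[u[:,0],-u[:,1],-np.ones(len(u))]
    return c["origin"],R.from_euler("xyz",c["attitude"]).apply(d)
def plane(n,px,z):
    o,d=ray(n,px); return o+d*((z-o[2])/d[:,2])[:,None]
def proj(n,P):
    c=calibration(n);q=R.from_euler("xyz",c["attitude"]).inv().apply(np.array(P,float).reshape(-1,3)-c["origin"])
    q=q*[1,-1,-1]
    return cv2.projectPoints(q,np.zeros(3),np.zeros(3),c["camera_matrix"],c["distortion"])[0][:,0]
E
python3 - <<'E'
import cv2,numpy as np
a=cv2.imread("pics/scene0.png")[150:320,215:465];b=cv2.imread("pics/top0.png")[110:270,170:450]
cv2.imwrite("pics/c1.png",cv2.resize(a,None,fx=3.2,fy=3.2,interpolation=cv2.INTER_CUBIC))
cv2.imwrite("pics/c2.png",cv2.resize(b,None,fx=2.85,fy=2.85,interpolation=cv2.INTER_CUBIC))
E
```

```text
(no output)
```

View pics/c1.png

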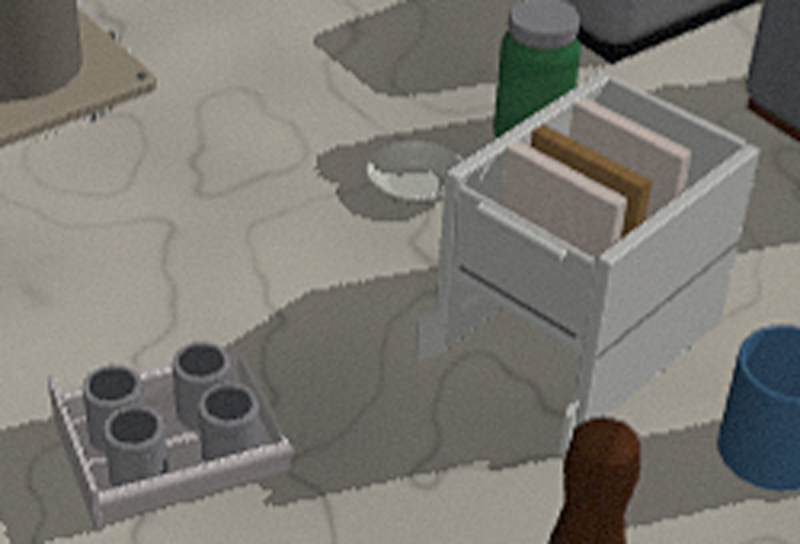

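View pics/c2.png

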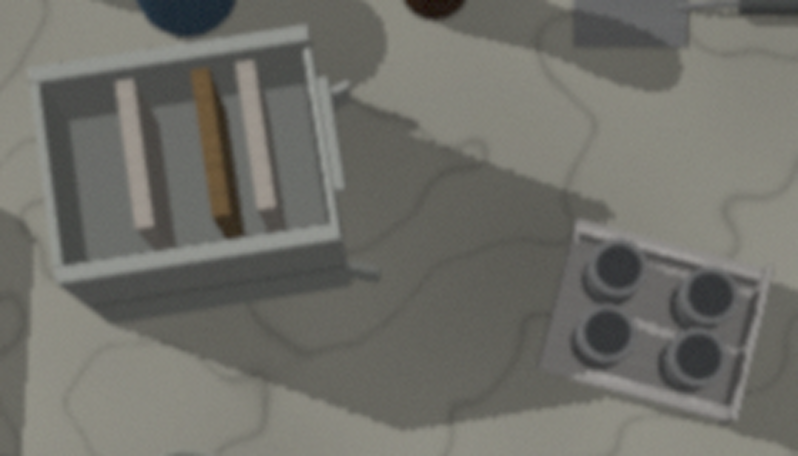

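```bash
python3 - <<'E'
from h import *
f=lambda L:[(x/2.85+170-.3,y/2.85+110-.3) for x,y in L]
np.set_printoptions(precision=1,suppress=True)
o=plane("top",f([(308,28),(338,238),(62,280),(35,75)]),175);print("org",o)
for i in range(4):print(np.linalg.norm(o[i]-o[(i+1)%4]),end=" ")
g=plane("top",f([(348,88),(378,275)]),42);print("guides",g)
w=plane("top",f([(770,272),(737,417)]),44);print("rear",w,np.linalg.norm(w[0]-w[1]))
r=plane("top",f([(577,226),(545,372)]),28);print("front",r,plane("top",f([(545,372)]),4))
t=plane("top",f([(617,270),(710,297),(605,334),(695,357)]),56);print("tins",t,t.mean(0))
print("lip",plane("top",f([(322,78),(341,188)]),164))
s=lambda L:[(x/3.2+215-.3,y/3.2+150-.3) for x,y in L]
print("scene tray rear top",plane("scene",s([(52,380),(98,492)]),44),"front right rim",plane("scene",s([(290,445)]),28))
print("scene org top front",plane("scene",s([(450,180),(603,262)]),175), "guide tips bottom", plane("scene",s([(420,357),(570,452)]),0))
for nm,p in (("mill",(322,105)),("spat",(390,112)),("rest",(237,290)),("mug",(234,100))):print(nm,plane("top",[p],0))
E
```

```text
org [[683.8 118.2 175. ]
 [540.7  93.6 175. ]
 [508.2 273.5 175. ]
 [646.8 299.5 175. ]]
145.2388450404423 182.79990554079635 140.9897671921602 185.05371968370747 guides [[685.5  96.7  42. ]
 [541.5  69.9  42. ]]
rear [[ 550.6 -222.3   44. ]
 [ 441.5 -197.    44. ]] 111.97268557397021
front [[585.7 -79.9  28. ]
 [473.3 -56.9  28. ]] [[476.2 -59.1   4. ]]
tins [[ 546.9 -106.5   56. ]
 [ 528.4 -175.    56. ]
 [ 499.   -98.    56. ]
 [ 483.6 -163.9   56. ]] [ 514.5 -135.9   56. ]
lip [[652.9 108.4 164. ]
 [577.1  93.2 164. ]]
scene tray rear top [[ 444.2 -193.2   44. ]
 [ 560.8 -220.    44. ]] front right rim [[587.6 -77.1  28. ]]
scene org top front [[551.3  89.9 175. ]
 [683.8 118.3 175. ]] guide tips bottom [[545.6  77.3  -0. ]
 [692.1 106.    0. ]]
mill [[784.4  32.6   0. ]]
spat [[ 771.5 -122.1    0. ]]
rest [[361.6 207.3   0. ]]
mug [[791.5 233.5   0. ]]
```

Call:
apply_moves([
  {"tx": 0.012,"ty": 0.015,"tz": -0.005,"rz": -0.3},
  {"tx": 0.036,"ty": 0.046,"tz": -0.015,"rz": -0.8},
  {"tx": 0.061,"ty": 0.079,"tz": -0.026,"rz": -1.4},
  {"tx": 0.086,"ty": 0.112,"tz": -0.037,"rz": -2.0},
  {"tx": 0.111,"ty": 0.145,"tz": -0.048,"rz": -2.6},
  {"tx": 0.136,"ty": 0.178,"tz": -0.059,"rz": -3.2},
  {"tx": 0.161,"ty": 0.211,"tz": -0.07,"rz": -3.8},
  {"tx": 0.186,"ty": 0.244,"tz": -0.081,"rz": -4.4},
  {"tx": 0.211,"ty": 0.277,"tz": -0.092,"rz": -5.0},
  {"tx": 0.236,"ty": 0.31,"tz": -0.103,"rz": -5.4},
  {"tx": 0.251,"ty": 0.328,"tz": -0.11,"rz": -5.6},
  {"tx": 0.251,"ty": 0.328,"tz": -0.11,"rz": -5.6},
])

```text
$.increments[0]: bad value
```

Call:
apply_moves([
  {"tx": 0.012,"ty": 0.015,"tz": -0.005,"rx": 0,"ry": 0,"rz": -0.3,"claw": 0.085},
  {"tx": 0.036,"ty": 0.046,"tz": -0.015,"rx": 0,"ry": 0,"rz": -0.8,"claw": 0.085},
  {"tx": 0.061,"ty": 0.079,"tz": -0.026,"rx": 0,"ry": 0,"rz": -1.4,"claw": 0.085},
  {"tx": 0.086,"ty": 0.112,"tz": -0.037,"rx": 0,"ry": 0,"rz": -2.0,"claw": 0.085},
  {"tx": 0.111,"ty": 0.145,"tz": -0.048,"rx": 0,"ry": 0,"rz": -2.6,"claw": 0.085},
  {"tx": 0.136,"ty": 0.178,"tz": -0.059,"rx": 0,"ry": 0,"rz": -3.2,"claw": 0.085},
  {"tx": 0.161,"ty": 0.211,"tz": -0.07,"rx": 0,"ry": 0,"rz": -3.8,"claw": 0.085},
  {"tx": 0.186,"ty": 0.244,"tz": -0.081,"rx": 0,"ry": 0,"rz": -4.4,"claw": 0.085},
  {"tx": 0.211,"ty": 0.277,"tz": -0.092,"rx": 0,"ry": 0,"rz": -5.0,"claw": 0.085},
  {"tx": 0.236,"ty": 0.31,"tz": -0.103,"rx": 0,"ry": 0,"rz": -5.4,"claw": 0.085},
  {"tx": 0.251,"ty": 0.328,"tz": -0.11,"rx": 0,"ry": 0,"rz": -5.6,"claw": 0.085},
  {"tx": 0.251,"ty": 0.328,"tz": -0.11,"rx": 0,"ry": 0,"rz": -5.6,"claw": 0.085},
])

```text
clock: 1.3
eef_pos: [422.8, -294.9, 120.0]
tool_rot: [-3.138, 0.002, -0.218]
force: [-0.1, -1.0, -0.2]
width: 84.7
```

Call:
apply_moves([
  {"tx": -0.001,"ty": 0.02,"tz": 0,"rx": 0,"ry": 0,"rz": 0,"claw": 0.085},
  {"tx": -0.003,"ty": 0.055,"tz": 0,"rx": 0,"ry": 0,"rz": 0,"claw": 0.085},
  {"tx": -0.005,"ty": 0.095,"tz": 0,"rx": 0,"ry": 0,"rz": 0,"claw": 0.085},
  {"tx": -0.005,"ty": 0.135,"tz": 0,"rx": 0,"ry": 0,"rz": 0,"claw": 0.085},
  {"tx": -0.005,"ty": 0.17,"tz": -0.005,"rx": 0,"ry": 0,"rz": 0,"claw": 0.085},
  {"tx": -0.005,"ty": 0.188,"tz": -0.02,"rx": 0,"ry": 0,"rz": 0,"claw": 0.085},
  {"tx": -0.005,"ty": 0.188,"tz": -0.045,"rx": 0,"ry": 0,"rz": 0,"claw": 0.085},
  {"tx": -0.005,"ty": 0.188,"tz": -0.07,"rx": 0,"ry": 0,"rz": 0,"claw": 0.085},
  {"tx": -0.005,"ty": 0.188,"tz": -0.092,"rx": 0,"ry": 0,"rz": 0,"claw": 0.085},
  {"tx": -0.005,"ty": 0.188,"tz": -0.106,"rx": 0,"ry": 0,"rz": 0,"claw": 0.085},
  {"tx": -0.005,"ty": 0.188,"tz": -0.113,"rx": 0,"ry": 0,"rz": 0,"claw": 0.085},
  {"tx": -0.005,"ty": 0.188,"tz": -0.113,"rx": 0,"ry": 0,"rz": 0,"claw": 0.085},
])

```text
clock: 2.5
eef_pos: [415.6, -112.9, 8.4]
tool_rot: [3.14, 0.006, -0.222]
force: [-0.3, 0.6, 0.2]
width: 84.9
```

```bash
python3 - <<'E'
from h import *
s=read_state();print(s["eef_pos"],s["tool_rot"],s["force"])
im=get_image("top")[:,:,::-1]
cv2.imwrite("pics/c3.png",cv2.resize(im[100:340,240:560],None,fx=2.5,fy=2.5,interpolation=cv2.INTER_CUBIC))
E
```

```text
[ 415.60745998 -112.85838567    8.42593257] [ 3.13958708  0.00621953 -0.22226205] [-0.32959908  0.5907312   0.19451036]
```

View pics/c3.png

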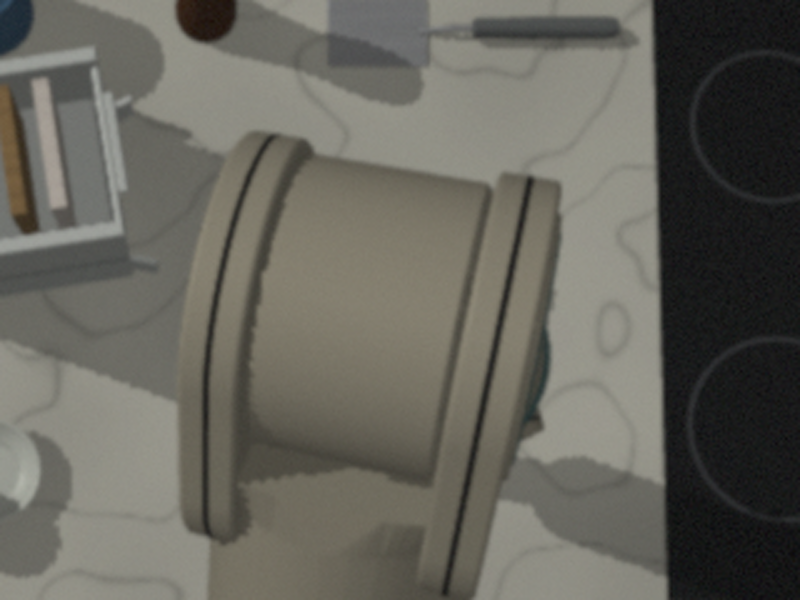

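Call:
apply_moves([
  {"tx": 0.008,"ty": -0.002,"tz": 0,"rx": 0,"ry": 0,"rz": 0,"claw": 0.085},
  {"tx": 0.016,"ty": -0.004,"tz": 0,"rx": 0,"ry": 0,"rz": 0,"claw": 0.085},
  {"tx": 0.022,"ty": -0.0055,"tz": 0,"rx": 0,"ry": 0,"rz": 0,"claw": 0.085},
  {"tx": 0.026,"ty": -0.0065,"tz": 0,"rx": 0,"ry": 0,"rz": 0,"claw": 0.085},
  {"tx": 0.03,"ty": -0.0075,"tz": 0,"rx": 0,"ry": 0,"rz": 0,"claw": 0.085},
  {"tx": 0.0345,"ty": -0.0095,"tz": 0,"rx": 0,"ry": 0,"rz": 0.16,"claw": 0.085},
  {"tx": 0.039,"ty": -0.0113,"tz": 0,"rx": 0,"ry": 0,"rz": 0.32,"claw": 0.085},
  {"tx": 0.044,"ty": -0.0133,"tz": 0,"rx": 0,"ry": 0,"rz": 0.48,"claw": 0.085},
  {"tx": 0.0485,"ty": -0.015,"tz": 0,"rx": 0,"ry": 0,"rz": 0.63,"claw": 0.085},
  {"tx": 0.053,"ty": -0.017,"tz": 0,"rx": 0,"ry": 0,"rz": 0.8,"claw": 0.085},
  {"tx": 0.0575,"ty": -0.0186,"tz": 0,"rx": 0,"ry": 0,"rz": 0.95,"claw": 0.085},
])

```text
clock: 3.65
eef_pos: [469.8, -129.4, 9.5]
tool_rot: [-3.139, 0.011, -0.143]
force: [-8.4, 1.8, 7.2]
width: 85.2
```

```bash
python3 - <<'E'
from h import *
im=get_image("scene")[:,:,::-1]
s=read_state();print(s["eef_pos"],s["tool_rot"],s["force"],s["torque"])
cv2.imwrite("pics/c4.png",cv2.resize(im[150:350,200:460],None,fx=3,fy=3,interpolation=cv2.INTER_CUBIC))
E
```

```text
[ 471.18213729 -129.75473076    9.52255028] [-3.13969028  0.00870045 -0.14204302] [-5.73842783  0.77694985  3.72879882] [0.18529648 1.19600627 0.03971634]
```

View pics/c4.png

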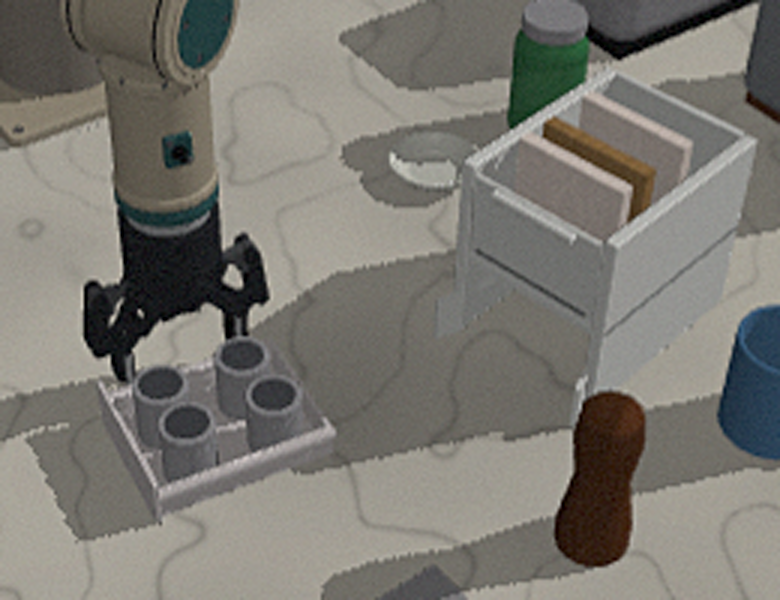

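```bash
python3 - <<'E'
from h import *
np.set_printoptions(precision=1,suppress=True)
s=lambda L:[(x/3+200-.3,y/3+150-.3) for x,y in L]
t=plane("scene",s([(160,382),(187,422),(242,352),(273,392)]),56);print(t,t.mean(0))
print(plane("scene",s([(100,388),(157,490)]),44),plane("scene",s([(333,427)]),28))
print("fingers",plane("scene",s([(122,375),(235,340)]),28))
E
```

```text
[[ 510.  -169.9   56. ]
 [ 558.  -174.5   56. ]
 [ 518.  -100.5   56. ]
 [ 568.6 -104.6   56. ]] [ 538.6 -137.4   56. ]
[[ 478.2 -206.    44. ]
 [ 593.5 -221.8   44. ]] [[603.3 -72.8  28. ]]
fingers [[ 460.5 -178.4   28. ]
 [ 477.7  -83.    28. ]]
```

Call:
apply_moves([
  {"tx": 0.0046,"ty": -0.0015,"tz": 0,"rx": 0,"ry": 0,"rz": 0.16,"claw": 0.085},
  {"tx": 0.0093,"ty": -0.0031,"tz": 0,"rx": 0,"ry": 0,"rz": 0.32,"claw": 0.085},
  {"tx": 0.0139,"ty": -0.0046,"tz": 0,"rx": 0,"ry": 0,"rz": 0.48,"claw": 0.085},
  {"tx": 0.0186,"ty": -0.006,"tz": 0,"rx": 0,"ry": 0,"rz": 0.64,"claw": 0.085},
  {"tx": 0.0232,"ty": -0.0074,"tz": 0,"rx": 0,"ry": 0,"rz": 0.8,"claw": 0.085},
  {"tx": 0.0279,"ty": -0.0088,"tz": 0,"rx": 0,"ry": 0,"rz": 0.95,"claw": 0.085},
  {"tx": 0.0326,"ty": -0.01,"tz": 0,"rx": 0,"ry": 0,"rz": 1.11,"claw": 0.085},
  {"tx": 0.0373,"ty": -0.0112,"tz": 0,"rx": 0,"ry": 0,"rz": 1.27,"claw": 0.085},
  {"tx": 0.042,"ty": -0.0123,"tz": 0,"rx": 0,"ry": 0,"rz": 1.43,"claw": 0.085},
  {"tx": 0.0468,"ty": -0.0133,"tz": 0,"rx": 0,"ry": 0,"rz": 1.59,"claw": 0.085},
  {"tx": 0.0515,"ty": -0.0143,"tz": 0,"rx": 0,"ry": 0,"rz": 1.75,"claw": 0.085},
  {"tx": 0.0563,"ty": -0.0152,"tz": 0,"rx": 0,"ry": 0,"rz": 1.9,"claw": 0.085},
])

```text
clock: 4.9
eef_pos: [526.3, -145.5, 9.4]
tool_rot: [-3.139, 0.01, 0.023]
force: [-9.2, -0.9, 6.6]
width: 85.0
```

Call:
apply_moves([
  {"tx": 0.0048,"ty": -0.0008,"tz": 0,"rx": 0,"ry": 0,"rz": 0.16,"claw": 0.085},
  {"tx": 0.0096,"ty": -0.0016,"tz": 0,"rx": 0,"ry": 0,"rz": 0.32,"claw": 0.085},
  {"tx": 0.0144,"ty": -0.0023,"tz": 0,"rx": 0,"ry": 0,"rz": 0.48,"claw": 0.085},
  {"tx": 0.0193,"ty": -0.0029,"tz": 0,"rx": 0,"ry": 0,"rz": 0.64,"claw": 0.085},
  {"tx": 0.0241,"ty": -0.0035,"tz": 0,"rx": 0,"ry": 0,"rz": 0.8,"claw": 0.085},
  {"tx": 0.029,"ty": -0.004,"tz": 0,"rx": 0,"ry": 0,"rz": 0.95,"claw": 0.085},
  {"tx": 0.0338,"ty": -0.0044,"tz": 0,"rx": 0,"ry": 0,"rz": 1.11,"claw": 0.085},
  {"tx": 0.0387,"ty": -0.0048,"tz": 0,"rx": 0,"ry": 0,"rz": 1.27,"claw": 0.085},
  {"tx": 0.0435,"ty": -0.0052,"tz": 0,"rx": 0,"ry": 0,"rz": 1.43,"claw": 0.085},
  {"tx": 0.0484,"ty": -0.0054,"tz": 0,"rx": 0,"ry": 0,"rz": 1.59,"claw": 0.085},
  {"tx": 0.0532,"ty": -0.0056,"tz": 0,"rx": 0,"ry": 0,"rz": 1.75,"claw": 0.085},
  {"tx": 0.0581,"ty": -0.0057,"tz": 0,"rx": 0,"ry": 0,"rz": 1.9,"claw": 0.085},
])

```text
clock: 6.1
eef_pos: [584.7, -152.4, 9.5]
tool_rot: [-3.14, 0.01, 0.188]
force: [-9.0, -0.6, 5.9]
width: 85.0
```

```bash
python3 - <<'E'
from h import *
im=get_image("scene")[:,:,::-1]
s=read_state();print(s["eef_pos"],s["tool_rot"],s["force"],s["torque"])
cv2.imwrite("pics/c5.png",cv2.resize(im[160:380,210:470],None,fx=2.7,fy=2.7,interpolation=cv2.INTER_CUBIC))
E
```

```text
[ 586.04269632 -152.29539439    9.55588935] [-3.14043964  0.00789915  0.18901487] [-4.26553551 -1.3263885   2.35148043] [-0.15022119  1.0615875  -0.04520793]
```

View pics/c5.png

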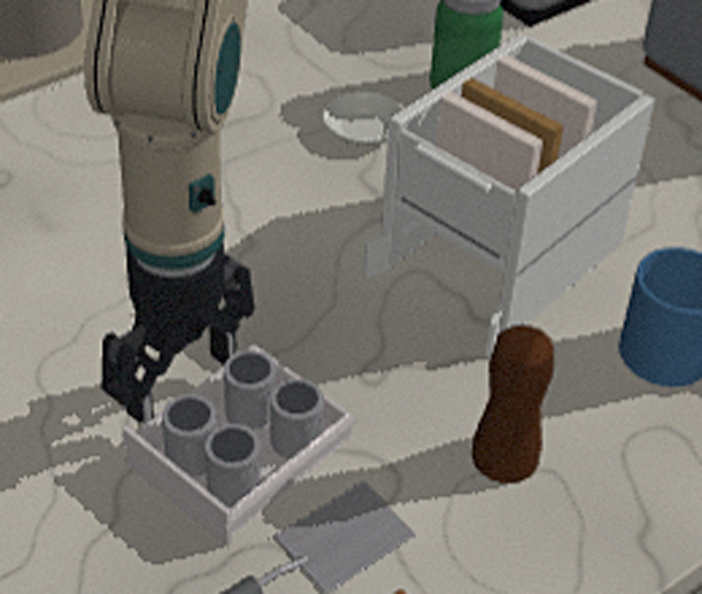

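```bash
python3 - <<'E'
from h import *
np.set_printoptions(precision=1,suppress=True)
s=lambda L:[(x/2.7+210-.3,y/2.7+160-.3) for x,y in L]
t=plane("scene",s([(190,414),(232,443),(250,370),(297,400)]),56);print(t,t.mean(0))
w=plane("scene",s([(126,431),(229,518)]),44);print(w,w.mean(0),np.degrees(np.arctan2(*(w[1]-w[0])[:2][::-1])))
print(plane("scene",s([(352,420),(255,350)]),28))
for z,c in((175,[(393,122),(522,195),(655,100),(527,40)]),(42,[(370,235),(495,318)]),(0,[(372,278)])):print(z,plane("scene",s(c),z))
E
```

```text
[[ 637.4 -177.    56. ]
 [ 681.2 -166.1   56. ]
 [ 625.7 -111.3   56. ]
 [ 674.3  -98.7   56. ]] [ 654.7 -138.3   56. ]
[[ 614.2 -223.    44. ]
 [ 731.7 -202.6   44. ]] [ 672.9 -212.8   44. ] 9.853143418230399
[[698.  -59.7  28. ]
 [587.5 -80.4  28. ]]
175 [[548.   92.3 175. ]
 [684.6 117.3 175. ]
 [655.2 304.7 175. ]
 [520.  275.9 175. ]]
42 [[538.8  82.6  42. ]
 [686.8 105.3  42. ]]
0 [[551.9  77.3   0. ]]
```

Call:
apply_moves([
  {"tx": -0.008,"ty": -0.0015,"tz": 0,"rx": 0,"ry": 0,"rz": 0,"claw": 0.085},
  {"tx": -0.024,"ty": -0.0045,"tz": 0,"rx": 0,"ry": 0,"rz": 0,"claw": 0.085},
  {"tx": -0.026,"ty": -0.005,"tz": 0.03,"rx": 0,"ry": 0,"rz": 0,"claw": 0.085},
  {"tx": -0.026,"ty": -0.005,"tz": 0.075,"rx": 0,"ry": 0,"rz": 0,"claw": 0.085},
  {"tx": -0.015,"ty": -0.012,"tz": 0.112,"rx": 0,"ry": 0,"rz": 1.4,"claw": 0.085},
  {"tx": 0.0,"ty": -0.025,"tz": 0.12,"rx": 0,"ry": 0,"rz": 3.0,"claw": 0.085},
  {"tx": 0.018,"ty": -0.042,"tz": 0.12,"rx": 0,"ry": 0,"rz": 4.6,"claw": 0.085},
  {"tx": 0.036,"ty": -0.059,"tz": 0.12,"rx": 0,"ry": 0,"rz": 6.2,"claw": 0.085},
  {"tx": 0.054,"ty": -0.076,"tz": 0.12,"rx": 0,"ry": 0,"rz": 7.8,"claw": 0.085},
  {"tx": 0.072,"ty": -0.092,"tz": 0.12,"rx": 0,"ry": 0,"rz": 9.4,"claw": 0.085},
  {"tx": 0.086,"ty": -0.105,"tz": 0.12,"rx": 0,"ry": 0,"rz": 11.0,"claw": 0.085},
  {"tx": 0.093,"ty": -0.112,"tz": 0.12,"rx": 0,"ry": 0,"rz": 12.6,"claw": 0.085},
])

```text
clock: 7.35
eef_pos: [682.2, -264.9, 129.5]
tool_rot: [3.141, 0.003, 1.294]
force: [0.0, 1.0, -0.2]
width: 85.0
```

Call:
apply_moves([
  {"tx": 0,"ty": 0,"tz": 0,"rx": 0,"ry": 0,"rz": 1.5,"claw": 0.085},
  {"tx": 0,"ty": 0,"tz": 0,"rx": 0,"ry": 0,"rz": 3.0,"claw": 0.085},
  {"tx": 0,"ty": 0,"tz": 0,"rx": 0,"ry": 0,"rz": 4.4,"claw": 0.085},
  {"tx": 0,"ty": 0,"tz": 0,"rx": 0,"ry": 0,"rz": 5.2,"claw": 0.085},
  {"tx": 0,"ty": 0,"tz": 0,"rx": 0,"ry": 0,"rz": 5.3,"claw": 0.085},
  {"tx": 0,"ty": 0,"tz": 0,"rx": 0,"ry": 0,"rz": 5.3,"claw": 0.085},
])

```text
clock: 7.95
eef_pos: [681.4, -263.3, 129.6]
tool_rot: [-3.141, 0.002, 1.75]
force: [0.6, 0.1, -0.3]
width: 85.0
```

```bash
python3 -c "
from cell import *
s=read_state();print(s)"
```

```text
{'clock': 7.95, 'qpos': array([ 0.21992834,  0.86254368,  0.21562411,  1.3526805 , -0.19896966,
        0.94629725,  0.65781542]), 'qd': array([-0.00675682,  0.00126994,  0.00949267, -0.00394419, -0.0017298 ,
        0.0012621 , -0.00553252]), 'tau': array([ 1.41070643e-01, -6.57854605e+01,  4.48356450e+00, -1.83609027e+01,
        4.06505016e-02, -9.92061017e-03,  7.78595125e-02]), 'eef_pos': array([ 681.42598679, -263.29904427,  129.63623276]), 'tool_rot': array([-3.14144368e+00,  2.44901269e-03,  1.74998730e+00]), 'force': array([ 0.63729499,  0.07252301, -0.29538597]), 'torque': array([ 0.00575869,  0.02109143, -0.03987996]), 'width': 85.00831575737931}
```

Call:
apply_moves([
  {"tx": 0,"ty": 0,"tz": 0,"rx": 0.98,"ry": 0.18,"rz": 0,"claw": 0.085},
  {"tx": 0,"ty": 0,"tz": -0.01,"rx": 1.97,"ry": 0.36,"rz": 0,"claw": 0.085},
  {"tx": 0,"ty": 0,"tz": -0.025,"rx": 2.95,"ry": 0.54,"rz": 0,"claw": 0.085},
  {"tx": 0,"ty": 0,"tz": -0.04,"rx": 3.94,"ry": 0.72,"rz": 0,"claw": 0.085},
  {"tx": 0,"ty": 0,"tz": -0.06,"rx": 4.92,"ry": 0.9,"rz": 0,"claw": 0.085},
  {"tx": 0,"ty": 0,"tz": -0.08,"rx": 4.92,"ry": 0.9,"rz": 0,"claw": 0.085},
  {"tx": 0,"ty": 0,"tz": -0.1,"rx": 4.92,"ry": 0.9,"rz": 0,"claw": 0.085},
  {"tx": 0,"ty": 0,"tz": -0.112,"rx": 4.92,"ry": 0.9,"rz": 0,"claw": 0.085},
  {"tx": 0,"ty": 0,"tz": -0.117,"rx": 4.92,"ry": 0.9,"rz": 0,"claw": 0.085},
  {"tx": 0,"ty": 0,"tz": -0.119,"rx": 4.92,"ry": 0.9,"rz": 0,"claw": 0.085},
  {"tx": 0,"ty": 0,"tz": -0.119,"rx": 4.92,"ry": 0.9,"rz": 0,"claw": 0.085},
])

```text
clock: 9.05
eef_pos: [682.5, -262.8, 11.8]
tool_rot: [3.14, -0.433, 1.753]
force: [0.4, 0.9, 0.5]
width: 85.1
```

```bash
python3 - <<'E'
from h import *
im=get_image("scene")[:,:,::-1]
s=read_state();print(s["eef_pos"],s["tool_rot"],s["force"],s["torque"])
T=R.from_euler("xyz",s["tool_rot"]).as_matrix();print(T.round(3))
cv2.imwrite("pics/c6.png",cv2.resize(im[160:400,180:470],None,fx=2.7,fy=2.5,interpolation=cv2.INTER_CUBIC))
E
```

```text
[ 682.58804313 -263.1765613    12.04284026] [ 3.14002155 -0.43223753  1.75305646] [ 0.13577172 -0.95382465  0.0679576 ] [-0.45733368 -0.09448177  0.02322536]
[[-0.165  0.984 -0.074]
 [ 0.893  0.181  0.412]
 [ 0.419  0.001 -0.908]]
```

View pics/c6.png

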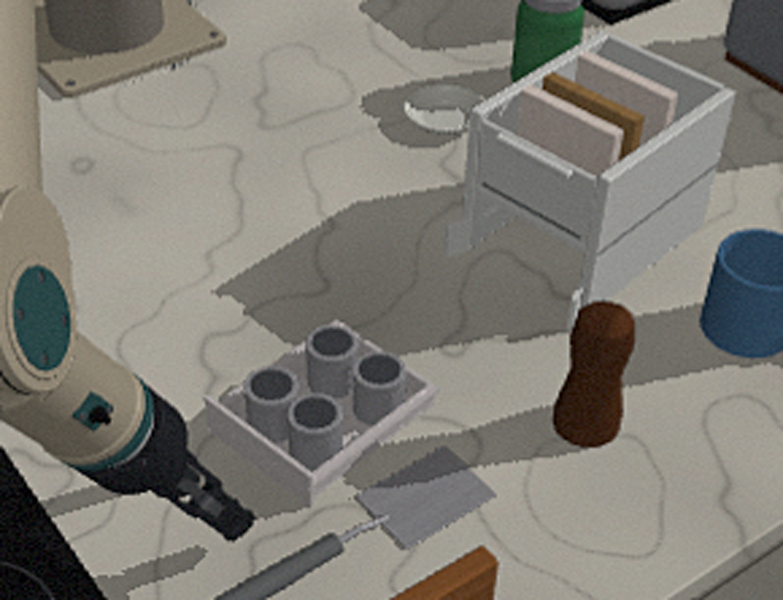

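The tray is straight on the bay axis, with its centre near (658,-139). The tool is leaning back behind the rear wall. Starting the push.

Call:
apply_moves([
  {"tx": -0.0014,"ty": 0.0079,"tz": 0,"rx": 0,"ry": 0,"rz": 0,"claw": 0.085},
  {"tx": -0.0032,"ty": 0.0177,"tz": -0.001,"rx": 0,"ry": 0,"rz": 0,"claw": 0.085},
  {"tx": -0.0047,"ty": 0.0256,"tz": -0.002,"rx": 0,"ry": 0,"rz": 0,"claw": 0.085},
  {"tx": -0.0055,"ty": 0.0305,"tz": -0.002,"rx": 0,"ry": 0,"rz": 0,"claw": 0.085},
  {"tx": -0.0063,"ty": 0.0344,"tz": -0.002,"rx": 0,"ry": 0,"rz": 0,"claw": 0.085},
  {"tx": -0.007,"ty": 0.0384,"tz": -0.002,"rx": 0,"ry": 0,"rz": 0,"claw": 0.085},
  {"tx": -0.0077,"ty": 0.0423,"tz": -0.002,"rx": 0,"ry": 0,"rz": 0,"claw": 0.085},
  {"tx": -0.0086,"ty": 0.0472,"tz": -0.002,"rx": 0,"ry": 0,"rz": 0,"claw": 0.085},
  {"tx": -0.0095,"ty": 0.0522,"tz": -0.002,"rx": 0,"ry": 0,"rz": 0,"claw": 0.085},
  {"tx": -0.0104,"ty": 0.0571,"tz": -0.002,"rx": 0,"ry": 0,"rz": 0,"claw": 0.085},
  {"tx": -0.0113,"ty": 0.062,"tz": -0.002,"rx": 0,"ry": 0,"rz": 0,"claw": 0.085},
  {"tx": -0.0122,"ty": 0.0669,"tz": -0.002,"rx": 0,"ry": 0,"rz": 0,"claw": 0.085},
])

```text
clock: 10.3
eef_pos: [669.5, -197.2, 8.7]
tool_rot: [3.141, -0.432, 1.751]
force: [0.6, -4.0, -0.2]
width: 85.2
```

Call:
apply_moves([
  {"tx": -0.0009,"ty": 0.0049,"tz": 0,"rx": 0,"ry": 0,"rz": 0,"claw": 0.085},
  {"tx": -0.0018,"ty": 0.0098,"tz": 0,"rx": 0,"ry": 0,"rz": 0,"claw": 0.085},
  {"tx": -0.0027,"ty": 0.0148,"tz": 0,"rx": 0,"ry": 0,"rz": 0,"claw": 0.085},
  {"tx": -0.0036,"ty": 0.0197,"tz": 0,"rx": 0,"ry": 0,"rz": 0,"claw": 0.085},
  {"tx": -0.0045,"ty": 0.0246,"tz": 0,"rx": 0,"ry": 0,"rz": 0,"claw": 0.085},
  {"tx": -0.0054,"ty": 0.0295,"tz": 0,"rx": 0,"ry": 0,"rz": 0,"claw": 0.085},
  {"tx": -0.0063,"ty": 0.0344,"tz": 0,"rx": 0,"ry": 0,"rz": 0,"claw": 0.085},
  {"tx": -0.0072,"ty": 0.0394,"tz": 0,"rx": 0,"ry": 0,"rz": 0,"claw": 0.085},
  {"tx": -0.0081,"ty": 0.0443,"tz": 0,"rx": 0,"ry": 0,"rz": 0,"claw": 0.085},
  {"tx": -0.009,"ty": 0.0492,"tz": 0,"rx": 0,"ry": 0,"rz": 0,"claw": 0.085},
  {"tx": -0.0098,"ty": 0.0541,"tz": 0,"rx": 0,"ry": 0,"rz": 0,"claw": 0.085},
  {"tx": -0.0107,"ty": 0.059,"tz": 0,"rx": 0,"ry": 0,"rz": 0,"claw": 0.085},
])

```text
clock: 11.5
eef_pos: [658.7, -137.0, 8.7]
tool_rot: [-3.141, -0.434, 1.752]
force: [0.5, -4.2, -1.7]
width: 85.4
```

```bash
python3 - <<'E'
from h import *
a=get_image("scene")[:,:,::-1][180:380,230:430]; b=get_image("top")[:,:,::-1][100:300,240:440]
f=lambda i:cv2.resize(i,None,fx=2,fy=2,interpolation=cv2.INTER_CUBIC)
cv2.imwrite("pics/c7.png",np.hstack([f(a),f(b)]))
E
```

```text
(no output)
```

View pics/c7.png

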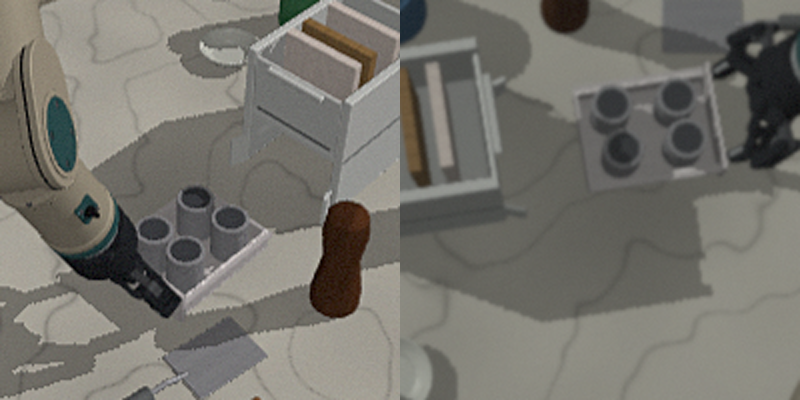

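```bash
python3 - <<'E'
from h import *
np.set_printoptions(precision=1,suppress=True)
s=lambda L:[((x-400)/2+240-.25,y/2+100-.25) for x,y in L]
w=plane("top",s([(709,64),(727,171)]),44);f=plane("top",s([(574,92),(588,191)]),28);g=plane("top",s([(504,79),(526,211)]),42)
t=plane("top",s([(611,101),(676,97),(621,151),(684,140)]),56)
for n,p in(("rear",w),("front",f),("guide",g)):
    d=p[0]-p[1];print(n,p,p.mean(0),np.hypot(*d[:2]),90+np.degrees(np.arctan2(d[1],d[0])))
d=f.mean(0)-w.mean(0);print(np.degrees(np.arctan2(d[1],d[0])),t,t.mean(0))
s2=lambda L:[(x/2+230-.25,y/2+180-.25) for x,y in L]
print(plane("scene",s2([(268,230)]),28), plane("scene",s2([(243,140),(327,195)]),42))
E
```

```text
rear [[ 710.  -124.9   44. ]
 [ 591.9 -144.5   44. ]] [ 651.  -134.7   44. ] 119.77945065208823 99.3834164812063
front [[680.1  20.4  28. ]
 [569.8   3.   28. ]] [625.   11.7  28. ] 111.64778120633942 98.98343092250072
guide [[688.5  96.9  42. ]
 [543.6  69.1  42. ]] [616.  83.  42.] 147.56621024918468 100.86478228764587
100.064005577854 [[662.4 -18.7  56. ]
 [668.5 -87.9  56. ]
 [608.  -30.1  56. ]
 [621.6 -96.8  56. ]] [640.1 -58.4  56. ]
[[680.4  22.6  28. ]] [[554.1  84.9  42. ]
 [686.6 106.2  42. ]]
```

Call:
apply_moves([
  {"tx": -0.0006,"ty": 0.005,"tz": 0,"rx": 0,"ry": 0,"rz": 0,"claw": 0.085},
  {"tx": -0.0012,"ty": 0.01,"tz": 0,"rx": 0,"ry": 0,"rz": 0,"claw": 0.085},
  {"tx": -0.0018,"ty": 0.015,"tz": 0,"rx": 0,"ry": 0,"rz": 0,"claw": 0.085},
  {"tx": -0.0024,"ty": 0.02,"tz": 0,"rx": 0,"ry": 0,"rz": 0,"claw": 0.085},
  {"tx": -0.003,"ty": 0.025,"tz": 0,"rx": 0,"ry": 0,"rz": 0,"claw": 0.085},
  {"tx": -0.0036,"ty": 0.03,"tz": 0,"rx": 0,"ry": 0,"rz": 0,"claw": 0.085},
  {"tx": -0.0042,"ty": 0.035,"tz": 0,"rx": 0,"ry": 0,"rz": 0,"claw": 0.085},
  {"tx": -0.0048,"ty": 0.04,"tz": 0,"rx": 0,"ry": 0,"rz": 0,"claw": 0.085},
  {"tx": -0.0054,"ty": 0.045,"tz": 0,"rx": 0,"ry": 0,"rz": 0,"claw": 0.085},
  {"tx": -0.006,"ty": 0.05,"tz": 0,"rx": 0,"ry": 0,"rz": 0,"claw": 0.085},
  {"tx": -0.0066,"ty": 0.055,"tz": 0,"rx": 0,"ry": 0,"rz": 0,"claw": 0.085},
  {"tx": -0.0074,"ty": 0.059,"tz": 0,"rx": 0,"ry": 0,"rz": 0,"claw": 0.085},
])

```text
clock: 12.8
eef_pos: [651.4, -77.9, 8.8]
tool_rot: [3.142, -0.434, 1.752]
force: [1.5, -5.1, 1.0]
width: 85.0
```

Call:
apply_moves([
  {"tx": -0.0007,"ty": 0.0039,"tz": 0,"rx": 0,"ry": 0,"rz": 0,"claw": 0.085},
  {"tx": -0.0015,"ty": 0.0079,"tz": 0,"rx": 0,"ry": 0,"rz": 0,"claw": 0.085},
  {"tx": -0.0022,"ty": 0.0118,"tz": 0,"rx": 0,"ry": 0,"rz": 0,"claw": 0.085},
  {"tx": -0.0029,"ty": 0.0157,"tz": 0,"rx": 0,"ry": 0,"rz": 0,"claw": 0.085},
  {"tx": -0.0036,"ty": 0.0197,"tz": 0,"rx": 0,"ry": 0,"rz": 0,"claw": 0.085},
  {"tx": -0.0044,"ty": 0.0236,"tz": 0,"rx": 0,"ry": 0,"rz": 0,"claw": 0.085},
  {"tx": -0.0051,"ty": 0.0275,"tz": 0,"rx": 0,"ry": 0,"rz": 0,"claw": 0.085},
  {"tx": -0.0058,"ty": 0.0315,"tz": 0,"rx": 0,"ry": 0,"rz": 0,"claw": 0.085},
])

```text
clock: 13.6
eef_pos: [645.7, -46.9, 8.9]
tool_rot: [3.141, -0.433, 1.751]
force: [0.8, -4.5, 0.4]
width: 84.6
```

Call:
apply_moves([
  {"tx": -0.0007,"ty": 0.0039,"tz": 0,"rx": 0,"ry": 0,"rz": 0,"claw": 0.085},
  {"tx": -0.0015,"ty": 0.0079,"tz": 0,"rx": 0,"ry": 0,"rz": 0,"claw": 0.085},
  {"tx": -0.0022,"ty": 0.0118,"tz": 0,"rx": 0,"ry": 0,"rz": 0,"claw": 0.085},
  {"tx": -0.0029,"ty": 0.0157,"tz": 0,"rx": 0,"ry": 0,"rz": 0,"claw": 0.085},
  {"tx": -0.0036,"ty": 0.0197,"tz": 0,"rx": 0,"ry": 0,"rz": 0,"claw": 0.085},
  {"tx": -0.0044,"ty": 0.0236,"tz": 0,"rx": 0,"ry": 0,"rz": 0,"claw": 0.085},
  {"tx": -0.0051,"ty": 0.0275,"tz": 0,"rx": 0,"ry": 0,"rz": 0,"claw": 0.085},
  {"tx": -0.0058,"ty": 0.0315,"tz": 0,"rx": 0,"ry": 0,"rz": 0,"claw": 0.085},
])

```text
clock: 14.4
eef_pos: [639.9, -15.5, 8.8]
tool_rot: [3.142, -0.433, 1.751]
force: [2.0, -5.4, 0.6]
width: 85.0
```

```bash
python3 - <<'E'
from h import *
a=get_image("scene")[:,:,::-1][160:360,230:430]; b=get_image("top")[:,:,::-1][100:300,200:400]
print(read_state()["force"],read_state()["torque"])
f=lambda i:cv2.resize(i,None,fx=2,fy=2,interpolation=cv2.INTER_CUBIC)
cv2.imwrite("pics/c8.png",np.hstack([f(a),f(b)]))
E
```

```text
[ 0.45889203 -2.38363888  0.47703866] [-0.88663989 -0.26960983 -0.07274477]
```

View pics/c8.png

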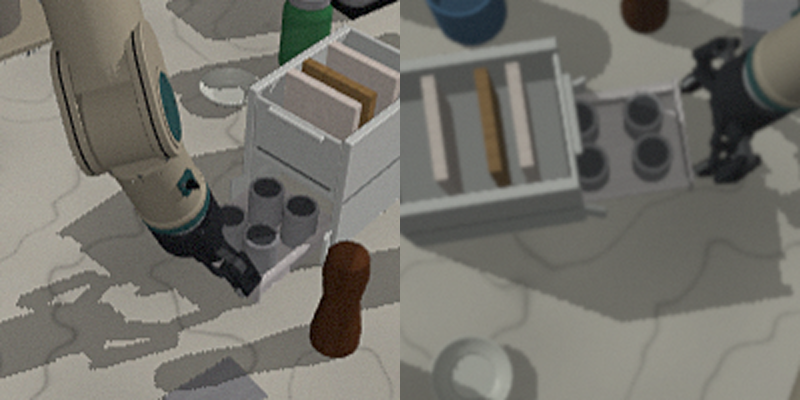

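Call:
apply_moves([
  {"tx": -0.0009,"ty": 0.0049,"tz": 0,"rx": 0,"ry": 0,"rz": 0,"claw": 0.085},
  {"tx": -0.0018,"ty": 0.0098,"tz": 0,"rx": 0,"ry": 0,"rz": 0,"claw": 0.085},
  {"tx": -0.0027,"ty": 0.0147,"tz": 0,"rx": 0,"ry": 0,"rz": 0,"claw": 0.085},
  {"tx": -0.0036,"ty": 0.0197,"tz": 0,"rx": 0,"ry": 0,"rz": 0,"claw": 0.085},
  {"tx": -0.0045,"ty": 0.0246,"tz": 0,"rx": 0,"ry": 0,"rz": 0,"claw": 0.085},
  {"tx": -0.0055,"ty": 0.0295,"tz": 0,"rx": 0,"ry": 0,"rz": 0,"claw": 0.085},
  {"tx": -0.0064,"ty": 0.0344,"tz": 0,"rx": 0,"ry": 0,"rz": 0,"claw": 0.085},
  {"tx": -0.0073,"ty": 0.0393,"tz": 0,"rx": 0,"ry": 0,"rz": 0,"claw": 0.085},
  {"tx": -0.0082,"ty": 0.0442,"tz": 0,"rx": 0,"ry": 0,"rz": 0,"claw": 0.085},
  {"tx": -0.0091,"ty": 0.0492,"tz": 0,"rx": 0,"ry": 0,"rz": 0,"claw": 0.085},
  {"tx": -0.01,"ty": 0.0541,"tz": 0,"rx": 0,"ry": 0,"rz": 0,"claw": 0.085},
  {"tx": -0.0109,"ty": 0.059,"tz": 0,"rx": 0,"ry": 0,"rz": 0,"claw": 0.085},
])

```text
clock: 15.7
eef_pos: [629.0, 43.0, 8.8]
tool_rot: [3.141, -0.433, 1.751]
force: [1.0, -6.1, 1.7]
width: 84.8
```

Call:
apply_moves([
  {"tx": -0.0003,"ty": 0.0015,"tz": 0,"rx": 0,"ry": 0,"rz": 0,"claw": 0.085},
  {"tx": -0.0006,"ty": 0.003,"tz": 0,"rx": 0,"ry": 0,"rz": 0,"claw": 0.085},
  {"tx": -0.0008,"ty": 0.0045,"tz": 0,"rx": 0,"ry": 0,"rz": 0,"claw": 0.085},
  {"tx": -0.0011,"ty": 0.006,"tz": 0,"rx": 0,"ry": 0,"rz": 0,"claw": 0.085},
  {"tx": -0.0014,"ty": 0.0075,"tz": 0,"rx": 0,"ry": 0,"rz": 0,"claw": 0.085},
  {"tx": -0.0017,"ty": 0.009,"tz": 0,"rx": 0,"ry": 0,"rz": 0,"claw": 0.085},
  {"tx": -0.0019,"ty": 0.0105,"tz": 0,"rx": 0,"ry": 0,"rz": 0,"claw": 0.085},
  {"tx": -0.0022,"ty": 0.012,"tz": 0,"rx": 0,"ry": 0,"rz": 0,"claw": 0.085},
])

```text
clock: 16.5
eef_pos: [627.0, 54.6, 8.8]
tool_rot: [3.141, -0.433, 1.751]
force: [1.3, -6.1, 2.0]
width: 84.8
```

Call:
apply_moves([
  {"tx": -0.0002,"ty": 0.001,"tz": 0,"rx": 0,"ry": 0,"rz": 0,"claw": 0.085},
  {"tx": -0.0004,"ty": 0.002,"tz": 0,"rx": 0,"ry": 0,"rz": 0,"claw": 0.085},
  {"tx": -0.0006,"ty": 0.003,"tz": 0,"rx": 0,"ry": 0,"rz": 0,"claw": 0.085},
  {"tx": -0.0007,"ty": 0.004,"tz": 0,"rx": 0,"ry": 0,"rz": 0,"claw": 0.085},
])

```text
clock: 16.9
eef_pos: [626.2, 58.5, 8.8]
tool_rot: [3.142, -0.433, 1.751]
force: [0.9, -5.5, 2.8]
width: 85.2
```

Call:
apply_moves([
  {"tx": -0.0002,"ty": 0.001,"tz": 0,"rx": 0,"ry": 0,"rz": 0,"claw": 0.085},
  {"tx": -0.0004,"ty": 0.002,"tz": 0,"rx": 0,"ry": 0,"rz": 0,"claw": 0.085},
  {"tx": -0.0006,"ty": 0.003,"tz": 0,"rx": 0,"ry": 0,"rz": 0,"claw": 0.085},
  {"tx": -0.0007,"ty": 0.004,"tz": 0,"rx": 0,"ry": 0,"rz": 0,"claw": 0.085},
])

```text
clock: 17.3
eef_pos: [625.5, 62.6, 8.8]
tool_rot: [3.141, -0.433, 1.751]
force: [0.3, -5.1, 0.5]
width: 85.1
```

Call:
apply_moves([
  {"tx": -0.0002,"ty": 0.001,"tz": 0,"rx": 0,"ry": 0,"rz": 0,"claw": 0.085},
  {"tx": -0.0004,"ty": 0.002,"tz": 0,"rx": 0,"ry": 0,"rz": 0,"claw": 0.085},
  {"tx": -0.0006,"ty": 0.003,"tz": 0,"rx": 0,"ry": 0,"rz": 0,"claw": 0.085},
])

```text
clock: 17.6
eef_pos: [625.0, 65.6, 8.8]
tool_rot: [3.141, -0.433, 1.751]
force: [1.6, -5.1, 1.5]
width: 84.9
```

Call:
apply_moves([
  {"tx": -0.0002,"ty": 0.001,"tz": 0,"rx": 0,"ry": 0,"rz": 0,"claw": 0.085},
  {"tx": -0.0004,"ty": 0.002,"tz": 0,"rx": 0,"ry": 0,"rz": 0,"claw": 0.085},
  {"tx": -0.0006,"ty": 0.003,"tz": 0,"rx": 0,"ry": 0,"rz": 0,"claw": 0.085},
  {"tx": -0.0007,"ty": 0.004,"tz": 0,"rx": 0,"ry": 0,"rz": 0,"claw": 0.085},
])

```text
clock: 18.0
eef_pos: [624.3, 69.5, 8.8]
tool_rot: [3.141, -0.433, 1.751]
force: [1.2, -5.2, 1.9]
width: 85.0
```

```bash
python3 - <<'E'
from h import *
a=get_image("scene")[:,:,::-1][150:350,230:430]; b=get_image("top")[:,:,::-1][100:300,200:400]
print(read_state()["force"],read_state()["torque"])
f=lambda i:cv2.resize(i,None,fx=2,fy=2,interpolation=cv2.INTER_CUBIC)
cv2.imwrite("pics/c9.png",np.hstack([f(a),f(b)]))
E
```

```text
[ 0.62401497 -4.83580172  1.5712359 ] [-1.24402547 -0.21520497 -0.06125479]
```

View pics/c9.png

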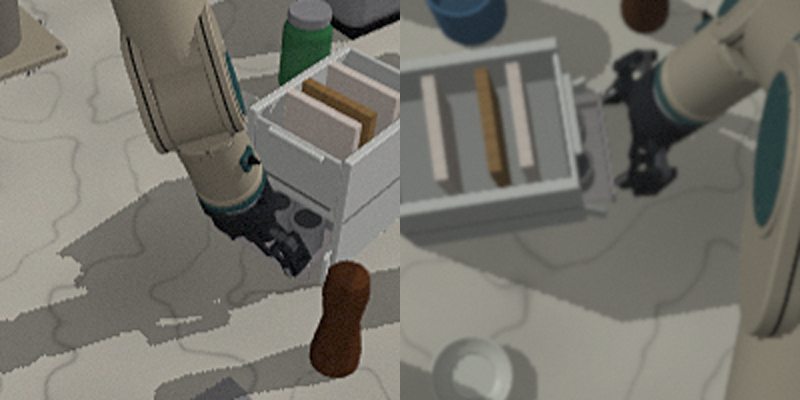

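The tray is straight in the bay with its rear still sticking out, and the hand is clear of the bin front. I'll keep pushing gently.

Call:
apply_moves([
  {"tx": -0.0002,"ty": 0.001,"tz": 0,"rx": 0,"ry": 0,"rz": 0,"claw": 0.085},
  {"tx": -0.0004,"ty": 0.002,"tz": 0,"rx": 0,"ry": 0,"rz": 0,"claw": 0.085},
  {"tx": -0.0006,"ty": 0.003,"tz": 0,"rx": 0,"ry": 0,"rz": 0,"claw": 0.085},
])

```text
clock: 18.4
eef_pos: [623.7, 72.6, 8.8]
tool_rot: [3.141, -0.433, 1.751]
force: [0.5, -6.0, 1.9]
width: 85.2
```

Call:
apply_moves([
  {"tx": -0.0002,"ty": 0.001,"tz": 0,"rx": 0,"ry": 0,"rz": 0,"claw": 0.085},
  {"tx": -0.0004,"ty": 0.002,"tz": 0,"rx": 0,"ry": 0,"rz": 0,"claw": 0.085},
  {"tx": -0.0006,"ty": 0.003,"tz": 0,"rx": 0,"ry": 0,"rz": 0,"claw": 0.085},
])

```text
clock: 18.7
eef_pos: [623.1, 75.5, 8.8]
tool_rot: [3.141, -0.433, 1.751]
force: [1.0, -4.9, 0.8]
width: 85.3
```

Call:
apply_moves([
  {"tx": -0.0002,"ty": 0.001,"tz": 0,"rx": 0,"ry": 0,"rz": 0,"claw": 0.085},
  {"tx": -0.0004,"ty": 0.002,"tz": 0,"rx": 0,"ry": 0,"rz": 0,"claw": 0.085},
  {"tx": -0.0006,"ty": 0.003,"tz": 0,"rx": 0,"ry": 0,"rz": 0,"claw": 0.085},
])

```text
clock: 19.0
eef_pos: [622.9, 77.3, 8.8]
tool_rot: [3.141, -0.431, 1.751]
force: [1.0, -8.4, 3.3]
width: 84.8
```

Call:
apply_moves([
  {"tx": -0.0002,"ty": 0.001,"tz": 0,"rx": 0,"ry": 0,"rz": 0,"claw": 0.085},
  {"tx": -0.0004,"ty": 0.002,"tz": 0,"rx": 0,"ry": 0,"rz": 0,"claw": 0.085},
  {"tx": -0.0006,"ty": 0.003,"tz": 0,"rx": 0,"ry": 0,"rz": 0,"claw": 0.085},
])

```text
clock: 19.3
eef_pos: [622.7, 78.8, 8.8]
tool_rot: [3.14, -0.429, 1.75]
force: [0.8, -10.4, 4.4]
width: 84.8
```

The force is now above the sliding baseline of about 5 N, so the stop has been reached. I'll press slightly more and hold.

Call:
apply_moves([
  {"tx": -0.0002,"ty": 0.001,"tz": 0,"rx": 0,"ry": 0,"rz": 0,"claw": 0.085},
  {"tx": -0.0003,"ty": 0.0018,"tz": 0,"rx": 0,"ry": 0,"rz": 0,"claw": 0.085},
  {"tx": -0.0003,"ty": 0.0018,"tz": 0,"rx": 0,"ry": 0,"rz": 0,"claw": 0.085},
  {"tx": -0.0003,"ty": 0.0018,"tz": 0,"rx": 0,"ry": 0,"rz": 0,"claw": 0.085},
  {"tx": -0.0003,"ty": 0.0018,"tz": 0,"rx": 0,"ry": 0,"rz": 0,"claw": 0.085},
])

```text
clock: 19.8
eef_pos: [622.6, 79.8, 8.8]
tool_rot: [3.14, -0.428, 1.75]
force: [1.4, -12.5, 4.5]
width: 85.2
```

Call:
apply_moves([
  {"tx": 0.0002,"ty": -0.001,"tz": 0,"rx": 0,"ry": 0,"rz": 0,"claw": 0.085},
  {"tx": 0.0004,"ty": -0.002,"tz": 0,"rx": 0,"ry": 0,"rz": 0,"claw": 0.085},
  {"tx": 0.0006,"ty": -0.003,"tz": 0,"rx": 0,"ry": 0,"rz": 0,"claw": 0.085},
  {"tx": 0.0007,"ty": -0.004,"tz": 0,"rx": 0,"ry": 0,"rz": 0,"claw": 0.085},
  {"tx": 0.0009,"ty": -0.005,"tz": 0,"rx": 0,"ry": 0,"rz": 0,"claw": 0.085},
  {"tx": 0.0011,"ty": -0.006,"tz": 0,"rx": 0,"ry": 0,"rz": 0,"claw": 0.085},
  {"tx": 0.0015,"ty": -0.008,"tz": 0,"rx": 0,"ry": 0,"rz": 0,"claw": 0.085},
  {"tx": 0.003,"ty": -0.016,"tz": 0,"rx": 0,"ry": 0,"rz": 0,"claw": 0.085},
  {"tx": 0.006,"ty": -0.033,"tz": 0,"rx": 0,"ry": 0,"rz": 0,"claw": 0.085},
  {"tx": 0.01,"ty": -0.055,"tz": 0,"rx": 0,"ry": 0,"rz": 0,"claw": 0.085},
  {"tx": 0.0135,"ty": -0.075,"tz": 0,"rx": 0,"ry": 0,"rz": 0,"claw": 0.085},
  {"tx": 0.0135,"ty": -0.075,"tz": 0,"rx": 0,"ry": 0,"rz": 0,"claw": 0.085},
])

```text
clock: 21.0
eef_pos: [636.0, 1.7, 8.0]
tool_rot: [3.141, -0.428, 1.745]
force: [0.7, -0.2, 0.7]
width: 85.2
```

```bash
python3 - <<'E'
from h import *
a=get_image("scene")[:,:,::-1][150:350,230:430]; b=get_image("top")[:,:,::-1][100:300,200:400]
print(read_state()["force"],read_state()["eef_pos"])
f=lambda i:cv2.resize(i,None,fx=2,fy=2,interpolation=cv2.INTER_CUBIC)
cv2.imwrite("pics/c10.png",np.hstack([f(a),f(b)]))
E
```

```text
[-0.58205467  0.3059652   0.37079436] [634.93667099   7.53942369   8.63378989]
```

View pics/c10.png

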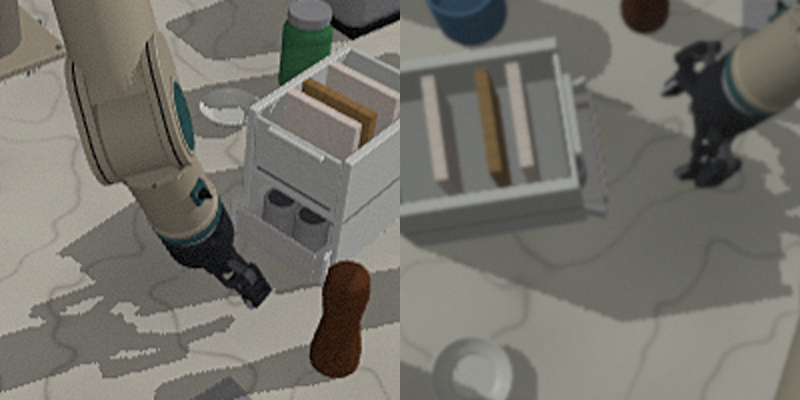

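```bash
python3 -c "
from cell import *
print(finish_job())"
```

```text
the job is handed in; nothing more can be done
None
```

I slid the tray into the organiser's bay, leading with its low end, pressed it on the hidden stop, backed off slowly and handed the job in after about 21 s. No verdict was reported.

- **Method:** I swept the tray sideways onto the bay axis, turning it about 24°, with the open fingers on its side. I then pushed its rear wall with the tool leaning back about 25° so the hand stayed clear of the bin.
- **Pressing the stop:** Sliding took about 5–6 N at the wrist. With the leading end about 125 mm in by my estimate, the force rose to 12.5 N over about 4 mm. That puts roughly 7 N on the stop, and the rise was close to the stated spring rate.
- **Last picture:** The tray is straight in the bay with only a short stretch of its rear sticking out. The two rear tins are visible and upright, and the neighbouring things in view look unmoved.
- **Not checked:** The two front tins were hidden inside the bay. I could not measure the contact left after letting go, so I am relying on the tray's friction to hold it against the spring.
- **Disagreement:** The two camera views differed by about 4 mm on the mouth's position. The guides and the extra width of the bay covered this, and the tray showed no sign of catching.

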